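# Seat the crooked jack pad

### The job

The yellow pad on the red bottle jack is sitting crooked on top of its square saddle. Without lifting it away, turn it while pressing down until its square foot drops fully home in the saddle, then let go. Leave the yellow pad on the blue jack as it is.

Things in the scene. Friction and masses are not known exactly. Their poses are not given: they have to be found in the camera images.
- loose_pad: Yellow rigid pad on the red jack, 0.1 to 0.2 kg: 46 mm square foot 18 mm high, on it a centred 34 mm square head up to 56 mm (flats parallel to the foot's; 10 mm slot along x across its top). Origin: centre of the underside, z up, x and y square to the flats. Starts lying level on the saddle's rim, centred to 1 mm, 28 to 45 degrees out of square either way; any of the four square positions fits.
- red_saddle (a point): Centre of the pocket's floor in the dark steel saddle, a 72 mm square tray on top of the red bottle jack. Pocket 54 mm square, 16 mm deep, walls along this frame's x and y, z up; floor 133 mm and rim 149 mm above the bench. The seated pad's origin lies here. The foot enters within about 10 degrees of square; 4 mm of play each side.
- red_jack: The red bottle jack, fixed to the bench: 108 x 100 mm base, 149 mm high to the saddle's rim. Origin: centre of its underside, straight below the saddle's centre; same axes as the saddle.
- blue_pad: An identical yellow pad (origin at the centre of its underside), already seated in the like saddle of the blue bottle jack. To be left alone.
There are look-alikes about, which are no part of the job. What is meant by the red_jack is not turquoise, and is the larger of those in its own colour.

How it is judged:
At the end, for the whole second after the job is handed in: The pad from the red jack stands upright (within 7 degrees) with its foot on the floor of the red saddle's pocket (underside within 5 mm of the floor, centre within 10 mm of the pocket's), released and at rest (z of loose_pad in the frame of red_saddle below 0.005 m and horizontal distance between loose_pad and red_saddle below 0.01 m and angle between loose_pad's own z axis and vertical below 0.12 rad and linear speed of loose_pad below 0.02 m/s); the robot touches nothing.
It fails at once if the pad is lifted more than 30 mm above the saddle's rim or taken more than 40 mm off its centre (z of loose_pad in the frame of red_saddle above 0.046 m or horizontal distance between loose_pad and red_saddle above 0.04 m).
It fails at once if the pad on the blue jack is moved by more than 15 mm (distance of blue_pad from where it was at the start of the episode above 0.015 m).
It also fails if it takes over 29 s, if anything falls off the work surface, if the arm or the gripper's body presses on something with over 40 N, if the wrist force passes 120 N, or if a joint passes its speed limit or range.

### The arm

A 7-joint arm with a two-finger parallel gripper is mounted at the origin on the work surface. World frame = base frame: x ahead of the robot, y to its left, z up, the work surface at z = 0. Lengths are in m, angles in rad, forces in N, time in s.
With the tool pointing down it reaches from about 0.35 to 0.9 m from the base axis. Payload 19.9 kg.
Tool frame: the origin (TCP) lies midway between the tips of the shut fingers; the grasp point (between the pads) lies 19 mm behind it; z points along the fingers, y is the line along which they close (so a half turn about z gives the same grasp; the last joint's range is limited). The gripper opens to 94 mm and grips with 3 to 60 N. Pads are 16 mm wide; open, the fingers measure 119 mm over their backs; the gripper's body (75 mm by 177 mm) begins 78 mm behind the grasp point.
Start: joints at [-1.187, 0.417, -0.01, 1.614, 0.005, 1.111, -0.053], TCP at [0.258, 0.569, 0.205] pointing down, gripper open.
Joint ranges: [-2.81, 2.81], [-0.39, 2.02], [-1.27, 1.25], [0.06, 2.57], [-1.19, 4.33], [0.19, 2], [-2.82, 2.82]. Speed limits (rad/s): [1.89, 1.89, 2.39, 2.39, 3.01, 3.01, 3.01].

### API

Orientations are given as a 3x3 rotation matrix whose columns are the frame's x, y, z axes.
In Python, from cell import env gives the robot as it stands. The module is installed in compiled form; this text tells all that it offers.
- The arm moves only by the shell command python3 -m creep 'ROWS' [FORCE]. ROWS is JSON, a list of rows, each a list of 3 entries, a list of its own where there are three numbers: the shift along the tool's x, y, z in units of 0.1 m (1.0 is 0.1 m), then the turn, a rotation vector about the tool's x, y, z in units of 90 degrees (1.0 is 90 degrees), then the finger opening in mm, from 0 to 94. In form: [[[tx, ty, tz], [ax, ay, az], fingers], ...]. A call has exactly 10 rows; each row shifts and turns the commanded pose from where the row before left it, along the tool's axes as they then stand; what a row does not reach is not made up. A row lasts 1/10 s, in which the tool goes at most 50 mm and 8.59 degrees, less where a joint would pass 70% of its speed; a pose out of reach is approached as far as the arm can. A call with a number of a shift or a turn outside -1 to 1 is refused whole. A call with a gripper value outside its range is refused whole. The fingers move at their own pace and stop on an object; FORCE is the grip in N (left out, the last holds). Time passes only in rows, so rows that do not move let the fingers close, or fill a call up. It gives the time, the measured TCP pose, the force, the opening and the grip force at its end, in the units of the state.
- env.get_obs(): the state, without advancing time (a new reading comes with each control period).
- env.read_camera(name): name is "scene" or "top" or "wrist"; returns a dict with "color" (384x512x3 uint8, blue, green, red), "fx", "fy", "cx", "cy" (pixels), "rvec" (rotation vector, rad) and "tvec" (3), from world to camera coordinates, as OpenCV has them. Camera axes: x right, y down, z forward; pixel columns grow to the right and rows downward; lengths in m; the calibration is good to about 2 mm. A picture is of the moment at which its call begins. There is no depth.
- env.sign_off(): hands the job in; it is judged then, once.
The state is a dict: "t": time; "q": joint angles; "qvel": joint speeds; "joint_efforts": joint torques, N m; "tcp_pos": TCP position; "tcp_rot": TCP orientation; "wrist_force": force on the tool from outside, world axes, zero at the start; "wrist_torque": the same for the moment, N m; "grip_width": finger opening in m; "grip_force": force on a finger pad.
Only numpy, scipy, OpenCV 4.12 (cv2) and the standard library are available. Lean on these libraries where they do the work, as an engineer would, in place of code of your own. Each camera call takes 0.05 s, during which the arm holds its last target. There are 200 camera calls.

## Working session

There is one attempt and no reset: what is moved stays moved. The work goes in short steps, Python scripts to look and compute and a shell command to move; the robot and the scene stay as the last step left them, time stands still between calls to the robot, and variables do not carry over. Pictures are saved under pics/ and viewed, at most 10 in all, crops included, and the job is handed in when it is done.

```bash
mkdir -p pics
python3 - <<'E'
from cell import env
import cv2,numpy as np
o=env.get_obs();print(o['t'],o['tcp_pos'],np.round(o['tcp_rot'],3))
for n in("scene","top"):
    c=env.read_camera(n);cv2.imwrite(f'pics/{n}.png',c['color']);np.savez(f'{n}.npz',**c)
    print(n,c['fx'],c['cx'],c['cy'],c['rvec'],c['tvec'])
E
```

```text
0.0 [0.25797962 0.56883128 0.20480949] [[-0.911  0.413 -0.   ]
 [ 0.413  0.911 -0.001]
 [-0.    -0.001 -1.   ]]
scene 352.8414487037356 257.78759602588207 191.85849083694364 [ 1.08202547  2.41036445 -0.97338844] [ 0.37192862 -0.16702448  1.16535313]
top 477.04610304756585 260.8891035051365 191.19626851796207 [ 2.18855081 -2.1657676   0.03132593] [-0.01792284  0.51894409  0.99129977]
```

View pics/scene.png

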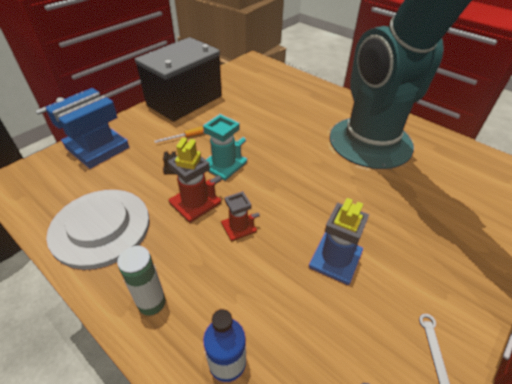

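View pics/top.png

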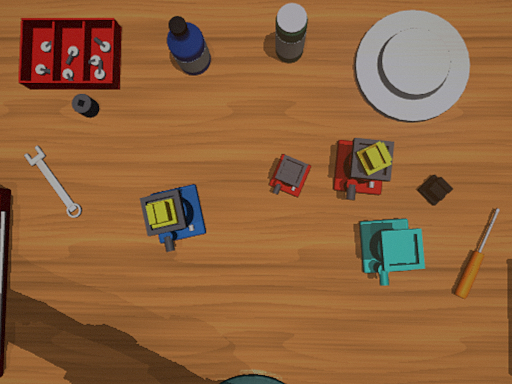

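The loose pad is at about (375,158) in the top view, on the large red jack. The blue jack's pad is at (162,213). The small red jack at (290,172) and the turquoise one are look-alikes. Next I crop and measure.

```bash
cat > h.py <<'E'
import cv2,numpy as np
def load(n): return dict(np.load(n+'.npz'))
def ray(c,uv,z):
    R=cv2.Rodrigues(c['rvec'])[0];C=-R.T@c['tvec'].ravel()
    uv=np.atleast_2d(uv).astype(float)
    d=np.c_[(uv[:,0]-c['cx'])/c['fx'],(uv[:,1]-c['cy'])/c['fy'],np.ones(len(uv))]@R
    return C+d*((z-C[2])/d[:,2])[:,None]
def proj(c,P):
    K=np.array([[c['fx'],0,c['cx']],[0,c['fy'],c['cy']],[0,0,1.]])
    return cv2.projectPoints(np.atleast_2d(P).astype(float),c['rvec'],c['tvec'],K,None)[0][:,0]
E
python3 - <<'E'
from h import *
c=load('top');im=c['color'];x0,y0=325,125
hsv=cv2.cvtColor(im,cv2.COLOR_BGR2HSV)
m=cv2.inRange(hsv,(22,130,60),(36,255,255));m[:,:340]=0
ct=max(cv2.findContours(m,0,2)[0],key=cv2.contourArea);print(cv2.contourArea(ct),cv2.boundingRect(ct))
# bright top
r=cv2.minAreaRect(ct);print(r); b=cv2.boxPoints(r);print(b,ray(c,b,.205)[:,:2])
cr=cv2.resize(im[y0:y0+80,x0:x0+100],None,fx=7,fy=7,interpolation=cv2.INTER_CUBIC)
cv2.imwrite('pics/crop.png',cr)
print('cam',ray(c,[[0,0]],1)[0], ray(c,[375,158],.2),ray(c,[162,213],.2))
E
```

```text
684.0 (357, 142, 35, 33)
((375.1000061035156, 157.1999969482422), (26.385602951049805, 29.516094207763672), 63.43495178222656)
[[356.      152.     ]
 [382.40002 138.79999]
 [394.2     162.4    ]
 [367.8     175.6    ]] [[ 0.57662846 -0.17999951]
 [ 0.59964882 -0.22486058]
 [ 0.55927215 -0.24466178]
 [ 0.53633486 -0.19996322]]
cam [ 0.46940993 -0.03117172  1.        ] [[ 0.567213   -0.21325742  0.2       ]] [[0.46893979 0.15231682 0.2       ]]
```

View pics/crop.png

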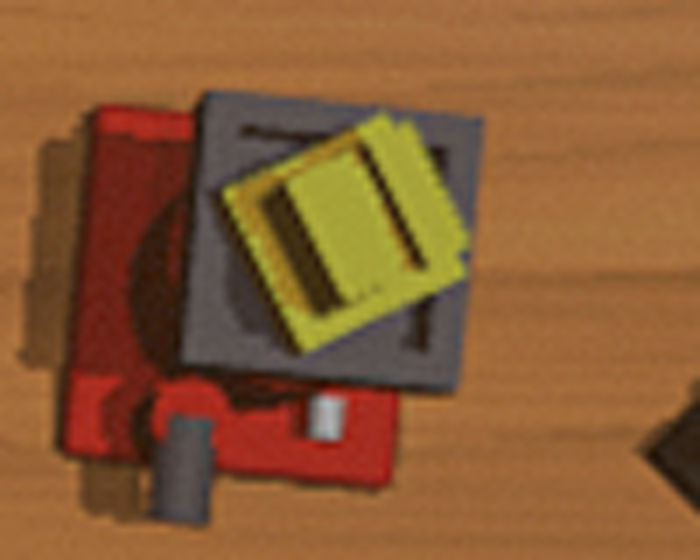

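The crop (7x, offset 325,125) shows two sets of corners:
- **Tray rim:** (207,92), (484,117), (457,393), (182,362).
- **Pad's foot top:** (225,187), (303,352), (466,271), (385,113).

The pad is about 31° out of square. I'll turn that into world coordinates and tool moves.

Run:
```python
from h import *
c=load('top');o=np.array([325,125])-.5+.5/7
S=ray(c,np.array([[207,92],[484,117],[457,393],[182,362]])/7+o,.149)[:,:2]
F=ray(c,np.array([[225,187],[303,352],[466,271],[385,113]])/7+o,.167)[:,:2]
for n,P in(('saddle',S),('foot',F)):
    e=np.roll(P,-1,0)-P;a=np.degrees(np.arctan2(e[:,1],e[:,0]))
    print(n,P.mean(0).round(4),'len',np.linalg.norm(e,axis=1).round(4),'ang',a.round(1),a.round(1)%90)
R=np.array([[-.911,.413],[.413,.911]])  # cols: tool x,y in world xy
d=F.mean(0)-[.258,.5688];print('tool shift',R.T@d,'y yaw 65.6')
```

```text
saddle [ 0.5721 -0.2185] len [0.0721 0.0726 0.0714 0.0712] ang [-94.9 174.2  84.   -5.2] [85.1 84.2 84.  84.8]
foot [ 0.5724 -0.218 ] len [0.0465 0.0463 0.0452 0.045 ] ang [-154.9  -63.    26.7  115.4] [25.1 27.  26.7 25.4]
tool shift [-0.6113487 -0.5869604] y yaw 65.6
```

```bash
python3 -m creep '[[[0,0,-0.45],[0,0,0],94],[[0,0,-0.45],[0,0,0],94],[[-0.29,-0.28,0],[0,0,0],94],[[-0.29,-0.28,0],[0,0,0],94],[[-0.29,-0.28,0],[0,0,0],94],[[-0.29,-0.28,0],[0,0,0],94],[[-0.29,-0.28,0],[0,0,0],94],[[-0.29,-0.28,0],[0,0,0],94],[[-0.29,-0.28,0],[0,0,0],94],[[-0.29,-0.28,0],[0,0,0],94]]' && python3 -m creep '[[[-0.29,-0.28,0],[0,0,0],94],[[-0.29,-0.28,0],[0,0,0],94],[[-0.29,-0.28,0],[0,0,0],94],[[-0.29,-0.28,0],[0,0,0],94],[[-0.29,-0.28,0],[0,0,0],94],[[-0.29,-0.28,0],[0,0,0],94],[[-0.29,-0.28,0],[0,0,0],94],[[-0.29,-0.28,0],[0,0,0],94],[[-0.29,-0.28,0],[0,0,0],94],[[-0.29,-0.28,0],[0,0,0],94]]'
```

```text
t: 1.1
tcp_pos: [0.3771, 0.2677, 0.2953]
tcp_rot: [[-0.911, 0.413, -0.0], [0.413, 0.911, -0.0], [0.0, -0.0, -1.0]]
wrist_force: [0.9, 0.3, 0.2]
grip_width: 0.0936
grip_force: 0.0
t: 2.1
tcp_pos: [0.5256, -0.1069, 0.2954]
tcp_rot: [[-0.911, 0.413, -0.0], [0.413, 0.911, -0.0], [0.0, -0.0, -1.0]]
wrist_force: [0.1, 1.1, 0.6]
grip_width: 0.0943
grip_force: 0.0
```

```bash
python3 -m creep '[[[-0.29,-0.28,0],[0,0,0.09],94],[[-0.25,-0.31,0],[0,0,0.09],94],[[-0.20,-0.33,0],[0,0,0.09],94],[[0,0,0],[0,0,0.09],94],[[0,0,0],[0,0,0.09],94],[[0,0,0],[0,0,0.09],94],[[0,0,0],[0,0,0.09],94],[[0,0,0],[0,0,0.09],94],[[0,0,0],[0,0,0.09],94],[[0,0,0],[0,0,0.09],94]]' && python3 -m creep '[[[0,0,0],[0,0,0.09],94],[[0,0,0],[0,0,0.09],94],[[0,0,0],[0,0,0.09],94],[[0,0,0],[0,0,0.09],94],[[0,0,0],[0,0,0.09],94],[[0,0,0],[0,0,0.09],94],[[0,0,0],[0,0,0],94],[[0,0,0],[0,0,0],94],[[0,0,0],[0,0,0],94],[[0,0,0],[0,0,0],94]]'
python3 - <<'E'
from cell import env
import cv2,numpy as np
from h import *
c=env.read_camera('wrist');np.savez('wrist.npz',**c);cv2.imwrite('pics/wrist.png',c['color'])
o=env.get_obs();R=o['tcp_rot'];p=o['tcp_pos'];print(p,np.degrees(np.arctan2(R[1,1],R[0,1])),o['q'])
print('proj foot/saddle guess',proj(c,[[.5724,-.218,.205],[.5721,-.2185,.149]]))
E
```

```text
t: 3.1
tcp_pos: [0.5382, -0.2204, 0.2952]
tcp_rot: [[0.271, 0.963, -0.0], [0.963, -0.271, 0.0], [-0.0, -0.0, -1.0]]
wrist_force: [0.2, -0.3, -0.7]
grip_width: 0.0941
grip_force: 0.0
t: 4.1
tcp_pos: [0.5383, -0.2206, 0.2955]
tcp_rot: [[0.898, 0.44, 0.0], [0.44, -0.898, 0.0], [0.0, -0.0, -1.0]]
wrist_force: [0.4, 0.2, 0.1]
grip_width: 0.0941
grip_force: 0.0
[ 0.53832065 -0.22064088  0.2955534 ] -63.91104530584218 [-0.46236582  0.43884551  1.0899117   1.6365945  -0.40044377  1.31218247
 -0.42208775]
proj foot/saddle guess [[268.5234429  152.16754887]
 [266.09278582 144.75335596]]
```

View pics/wrist.png

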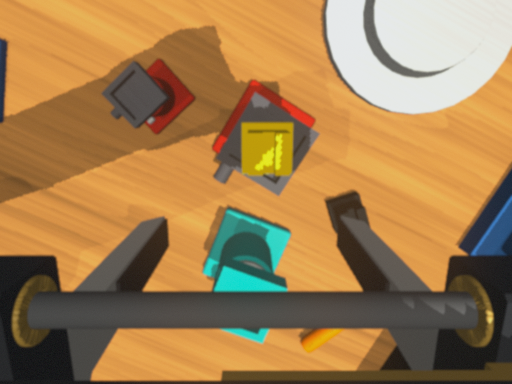

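The wrist view shows the pad at (267,150), square to the fingers and within 2 px of where I predicted. Next I move over it, go down and grip.

```bash
python3 -m creep '[[[0.16,0.06,0],[0,0,0],94],[[0.16,0.065,0],[0,0,0],94],[[0,0,0.3],[0,0,0],94],[[0,0,0.3],[0,0,0],94],[[0,0,0.3],[0,0,0],94],[[0,0,0.2],[0,0,0],94],[[0,0,0.1],[0,0,0],94],[[0,0,0.01],[0,0,0],94],[[0,0,0],[0,0,0],94],[[0,0,0],[0,0,0],94]]' 25 && python3 -m creep '[[[0,0,0],[0,0,0],60],[[0,0,0],[0,0,0],50],[[0,0,0],[0,0,0],40],[[0,0,0],[0,0,0],36],[[0,0,0],[0,0,0],30],[[0,0,0],[0,0,0],25],[[0,0,0],[0,0,0],25],[[0,0,0],[0,0,0],25],[[0,0,0],[0,0,0],25],[[0,0,0],[0,0,0],25]]' 25
python3 - <<'E'
from cell import env
print(env.get_obs()['q'])
E
```

```text
t: 5.15
tcp_pos: [0.573, -0.2181, 0.1756]
tcp_rot: [[0.899, 0.439, 0.001], [0.439, -0.899, -0.0], [0.001, 0.001, -1.0]]
wrist_force: [0.3, 0.9, 1.0]
grip_width: 0.0941
grip_force: 0.0
t: 6.15
tcp_pos: [0.5726, -0.2178, 0.1745]
tcp_rot: [[0.899, 0.438, -0.0], [0.438, -0.899, -0.0], [-0.0, 0.0, -1.0]]
wrist_force: [0.8, 0.3, -0.1]
grip_width: 0.0339
grip_force: 25.0
[-0.36559504  0.60835053  0.97058518  1.70042683 -0.548289    1.13050853
 -0.35227403]
```

```bash
python3 -m creep '[[[0,0,0.01],[0,0,0],25],[[0,0,0.01],[0,0,0],25],[[0,0,0],[0,0,0.05],25],[[0,0,0],[0,0,0.05],25],[[0,0,0],[0,0,0.05],25],[[0,0,0],[0,0,0.05],25],[[0,0,0],[0,0,0.05],25],[[0,0,0],[0,0,0],25],[[0,0,0],[0,0,0],25],[[0,0,0],[0,0,0],25]]'
python3 - <<'E'
from cell import env
import numpy as np
o=env.get_obs();print(o['q'],o['wrist_torque'],np.degrees(np.arctan2(o['tcp_rot'][1,1],o['tcp_rot'][0,1])))
E
```

```text
t: 7.15
tcp_pos: [0.5727, -0.218, 0.1725]
tcp_rot: [[0.998, 0.063, 0.0], [0.063, -0.998, -0.001], [0.0, 0.001, -1.0]]
wrist_force: [2.3, -2.8, -0.0]
grip_width: 0.0337
grip_force: 25.0
[-0.41142588  0.65818659  1.06020898  1.7033463  -0.62177177  1.15766895
 -0.68490989] [-0.78352688 -0.48019148 -0.14851547] -86.3966179663075
```

```bash
python3 -m creep '[[[0,0,0],[0,0,0.05],25],[[0,0,0.01],[0,0,0.05],25],[[0,0,0.02],[0,0,0],25],[[0,0,0.02],[0,0,0],25],[[0,0,0.02],[0,0,0],25],[[0,0,0.02],[0,0,0],25],[[0,0,0.02],[0,0,0],25],[[0,0,0.02],[0,0,0],25],[[0,0,0],[0,0,0],25],[[0,0,0],[0,0,0],25]]'
python3 - <<'E'
from cell import env
import numpy as np,cv2
o=env.get_obs();print(o['q'],o['wrist_torque'],np.degrees(np.arctan2(o['tcp_rot'][1,1],o['tcp_rot'][0,1])))
c=env.read_camera('scene')['color'];cv2.imwrite('pics/s2.png',cv2.resize(c[100:240,130:260],None,fx=4,fy=4,interpolation=2))
E
```

```text
t: 8.15
tcp_pos: [0.5726, -0.2178, 0.1595]
tcp_rot: [[0.995, -0.096, 0.0], [-0.096, -0.995, -0.0], [0.0, 0.0, -1.0]]
wrist_force: [0.2, -0.0, -1.5]
grip_width: 0.0338
grip_force: 25.0
[-0.42099824  0.69232397  1.08323318  1.71539443 -0.66530123  1.15167736
 -0.81101955] [-0.0099578   0.139008    0.04037572] -95.48989206014481
```

View pics/s2.png

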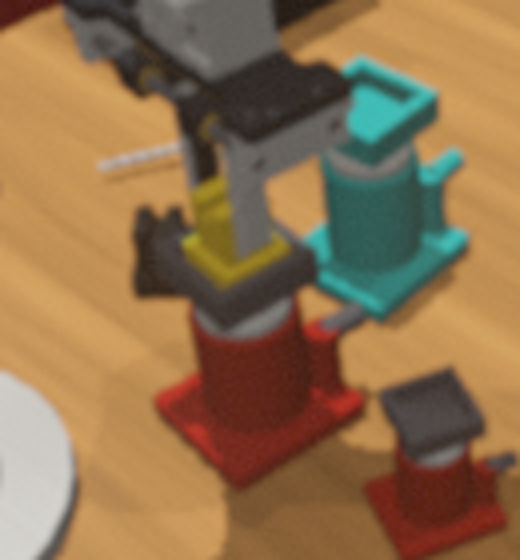

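The foot (crop 190–290, 230–285) has sunk almost level with the tray rim, and there is next to no resistance. I press the last few millimetres to feel the floor.

```bash
python3 -m creep '[[[0,0,0.01],[0,0,0],25],[[0,0,0.01],[0,0,0],25],[[0,0,0.01],[0,0,0],25],[[0,0,0],[0,0,0],25],[[0,0,0],[0,0,0],25],[[0,0,0],[0,0,0],25],[[0,0,0],[0,0,0],25],[[0,0,0],[0,0,0],25],[[0,0,0],[0,0,0],25],[[0,0,0],[0,0,0],25]]'
```

```text
t: 9.2
tcp_pos: [0.5729, -0.2178, 0.1583]
tcp_rot: [[0.995, -0.096, 0.001], [-0.096, -0.995, 0.001], [0.001, -0.001, -1.0]]
wrist_force: [-9.8, 8.0, 28.8]
grip_width: 0.034
grip_force: 25.0
```

The floor is reached: 29 N after a 16.2 mm drop. I ease off, open and retreat upward.

```bash
python3 -m creep '[[[0,0,-0.01],[0,0,0],25],[[0,0,-0.005],[0,0,0],25],[[0,0,0],[0,0,0],25],[[0,0,0],[0,0,0],40],[[0,0,0],[0,0,0],50],[[0,0,0],[0,0,0],60],[[0,0,0],[0,0,0],70],[[0,0,0],[0,0,0],70],[[0,0,0],[0,0,0],70],[[0,0,0],[0,0,0],70]]' && python3 -m creep '[[[0,0,-0.1],[0,0,0],70],[[0,0,-0.2],[0,0,0],70],[[0,0,-0.3],[0,0,0],70],[[0,0,-0.3],[0,0,0],70],[[-0.3,0,-0.2],[0,0,0],70],[[-0.3,0,0],[0,0,0],70],[[0,0,0],[0,0,0],70],[[0,0,0],[0,0,0],70],[[0,0,0],[0,0,0],70],[[0,0,0],[0,0,0],70]]'
python3 - <<'E'
from cell import env
import cv2,numpy as np
a=env.read_camera('scene')['color'][100:240,130:260];b=env.read_camera('wrist')['color']
cv2.imwrite('pics/end.png',np.hstack([cv2.resize(a,(357,384),interpolation=2),cv2.resize(b,(440,384))]))
E
```

```text
t: 10.2
tcp_pos: [0.5726, -0.2178, 0.158]
tcp_rot: [[0.995, -0.096, -0.0], [-0.096, -0.995, -0.0], [-0.0, 0.0, -1.0]]
wrist_force: [-0.1, 0.2, 0.8]
grip_width: 0.0697
grip_force: 0.0
t: 11.2
tcp_pos: [0.5133, -0.212, 0.2679]
tcp_rot: [[0.995, -0.095, -0.001], [-0.095, -0.995, -0.001], [-0.0, 0.001, -1.0]]
wrist_force: [-0.3, 0.5, -0.1]
grip_width: 0.0699
grip_force: 0.0
```

View pics/end.png

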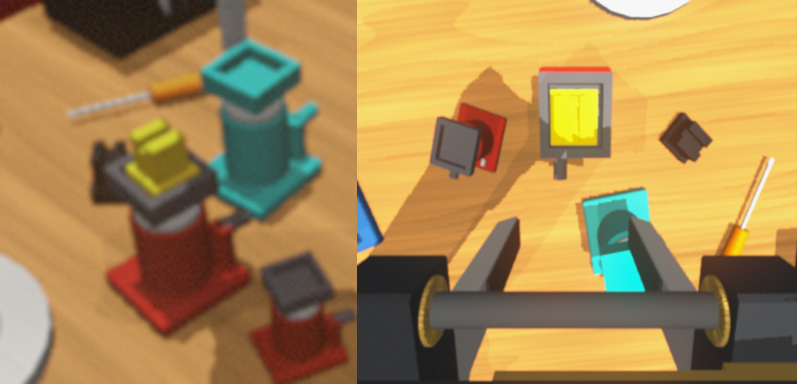

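Both views show the pad square, level and seated in the tray (wrist view, about (574,117)), with the gripper clear of it. I'm handing in.

```bash
python3 -c "
from cell import env
print(env.sign_off())"
```

```text
the job is handed in; nothing more can be done
None
```

The loose pad on the red jack was turned about 31° and pressed until its foot reached the saddle floor (16 mm drop, 29 N), then released; the blue pad was not touched, and I handed in at about 11 s without seeing the judge's verdict.

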